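# Slide the tall pepper mill home into its bay

### The job

Push the tall pepper mill across the counter, low on its broad foot, into the open side of the three-sided wooden bay until it stands against the bay's back rail. It must slide upright: do not tip it, lift it or touch the slender part above its foot, and leave the other things on the counter where they are.

Things in the scene. Friction and masses are not known exactly. Their poses are not given: they have to be found in the camera images.
- mill: Tall turned dark-wood pepper mill, loose, about 0.4 kg, 257 mm tall, round (its yaw means nothing). Its foot, the only part to touch, is an upright cylinder 70 mm in diameter up to 34 mm, bevelled to 60 mm at 40 mm. Origin: centre of the foot's underside, on the counter; z is up its axis. It slides with a few newtons and tips if pushed much above the foot.
- mill_top: The mill's slender upper part, fixed on the foot, not to be touched: 217 mm tall, 46 mm in diameter where it meets the foot, narrowing to 26 mm at the waist, head at most 46 mm. Origin: on the mill's axis 40 mm above the counter; z is up.
- bay: Three-sided light-wood rail fixed on the counter, open on one side, no floor; 26 mm high, 12 mm thick. Origin, at counter height: where the mill's centre is when it stands mid-bay against the back rail. x points level from the open side into the bay. Back rail's inner face at x = 35 mm; side rails' inner faces at y = +-52 mm, their front ends at x = -29 mm. Its yaw varies.
- casserole: Bystander: glass casserole with clip-on lid, 222 x 146 x 76 mm (x, y, z), origin at the centre of its underside.
- cup: Bystander: white plastic cup, mouth 72 mm in diameter, 100 mm tall, origin at the centre of its underside.
- mortar: Bystander: wooden mortar, 104 mm in diameter at the rim, 100 mm tall, origin at the centre of its underside.
- spoon_rest: Bystander: low steel spoon rest, round dish 90 mm in diameter and 14 mm high with a tab reaching 105 mm from the dish's centre along its +y axis; origin under the dish's centre.
Not all that is in view belongs to the job. Of the things shaped like the bay, the wood one is meant.

How it is judged:
At the end, for the whole second after the job is handed in: The mill stands upright (within 3 degrees) and still on the counter between the side rails, its foot within 10 mm of the bay's back rail (x of mill in the frame of bay between -0.01 and 0.005 m and y of mill in the frame of bay between -0.022 and 0.022 m and angle between mill's own z axis and vertical below 0.05 rad and height (world z) of mill below 0.004 m and linear speed of mill below 0.02 m/s); the robot touches nothing.
It fails at once if the mill was tipped by more than about 14 degrees (angle between mill's own z axis and vertical above 0.25 rad).
It fails at once if the mill was lifted off the counter (height (world z) of mill above 0.012 m).
It fails at once if the mill was touched above its foot (contact force between any of the fingers, the arm and mill_top above 1 N).
It fails at once if a bystander was moved by more than 15 mm (distance of any of casserole, cup, mortar, spoon_rest from where it was at the start of the episode above 0.015 m).
It also fails if it takes over 58 s, if anything falls off the work surface, if the arm or the gripper's body presses on something with over 40 N, if the wrist force passes 120 N, or if a joint passes its speed limit or range.

### The arm

A 7-joint arm with a two-finger parallel gripper is mounted at the origin on the work surface. World frame = base frame: x ahead of the robot, y to its left, z up, the work surface at z = 0. Lengths are in m, angles in rad, forces in N, time in s.
With the tool pointing down it reaches from about 0.4 to 0.925 m from the base axis. Payload 4.1 kg.
Tool frame: the origin (TCP) lies on the mounting face of the last link; the fingertips stand 173 mm ahead of it and the grasp point (between the pads) lies 155 mm ahead of it; z points along the fingers, x is the direction in which the jaws open and shut, and the axes are right-handed (so a half turn about z gives the same grasp; the last joint's range is limited). The gripper opens to 85 mm and grips with 20 to 120 N. Pads are 22 mm wide; open, the fingers measure 114 mm over their backs; the gripper's body (76 mm by 85 mm) begins 54 mm behind the grasp point. The pads swing forward as they close: fully open they stand 13 mm farther back than shut.
Start: joints at [1.123, 0.398, 0.045, 1.537, -0.019, 1.207, -0.051], TCP at [0.222, -0.611, 0.405] pointing down, gripper open.
Joint ranges: [-2.82, 2.82], [-0.49, 2.23], [-1.37, 1.46], [0, 2.46], [-1.36, 4.5], [0.23, 2], [-2.94, 2.94]. Speed limits (rad/s): [2.57, 2.57, 3.14, 3.14, 3.14, 3.14, 3.14].

### API

Orientations are given as a rotation vector (axis times angle).
In Python, from bench import move_to, move_straight, move_j, command_gripper, dwell, solve_ik, get_image, calibration, IKError, hand_in, current_time, current_qpos, current_qvel, current_joint_efforts, current_position, current_ee_rot, current_ft_force, current_wrist_torque, current_finger_gap gives the robot as it stands. The module is installed in compiled form; this text tells all that it offers. Calls block until the motion is done:
- move_to(position, orientation): joint-space move of the TCP to a pose.
- move_straight(position, orientation=None, vel=0.15, max_force=None): straight line of the TCP; orientation=None keeps the orientation; vel is the mean speed in m/s. With max_force (N) it stops when the force on the tool has changed by that much, and returns True; else False.
- move_j(angles): joint-space move.
- command_gripper(opening, grasp_force=None): finger opening in m; grasp_force is the grip in N (None keeps the last); returns when the fingers have stopped.
- dwell(seconds).
- solve_ik(position, orientation): joint angles nearest the present ones, or None.
- get_image(name): name is "side" or "top" or "wrist"; returns the picture (384x512x3 uint8, red, green, blue); there is no depth.
- calibration(name): a dict with "fx", "fy", "cx", "cy" (pixels), "rvec" (rotation vector, rad) and "tvec" (3), from world to camera coordinates, as OpenCV has them; the wrist camera has in their place "hand_eye" (4x4, takes a point from camera to tool coordinates, whose origin is the TCP and whose axes are the tool frame's). Camera axes: x right, y down, z forward; pixel columns grow to the right and rows downward; lengths in m; the calibration is good to about 2 mm. A picture is of the moment at which its call begins: read the wrist's pose just before it. calibration takes no time and is no camera call.
A pose or a line that the arm cannot do raises IKError and nothing moves.
- hand_in(): hands the job in, once; it reports no verdict.
Readings, each from a call of its own:
- current_time(): time.
- current_qpos(): joint angles.
- current_qvel(): joint speeds.
- current_joint_efforts(): joint torques, N m.
- current_position(): TCP position.
- current_ee_rot(): TCP orientation.
- current_ft_force(): force on the tool from outside, world axes, zero at the start.
- current_wrist_torque(): the same for the moment, N m.
- current_finger_gap(): finger opening in m.
Only numpy, scipy, OpenCV 4.12 (cv2) and the standard library are available. Lean on these libraries where they do the work, as an engineer would, in place of code of your own. Each camera call takes 0.05 s, during which the arm holds its last target.

## Working session

There is one attempt and no reset: what is moved stays moved. The work goes in short steps, each a Python script; the robot and the scene stay as the last script left them, time stands still between calls to the robot, and variables do not carry over. Pictures are saved under pics/ and viewed, and the job is handed in when it is done.

```bash
mkdir -p pics; python3 - <<'E'
from bench import *
import cv2
for n in("side","top","wrist"):
    cv2.imwrite(f"pics/{n}0.png",cv2.cvtColor(get_image(n),cv2.COLOR_RGB2BGR)); print(n,calibration(n))
print(current_time(),current_position(),current_ee_rot(),current_finger_gap())
E
```

```text
side {'fx': 385.82920421467725, 'fy': 385.82920421467725, 'cx': 262.2080897690849, 'cy': 196.5083065621767, 'rvec': array([ 0.3520653 , -2.64526463,  1.39415474]), 'tvec': array([0.52740955, 0.19213875, 0.84150366])}
top {'fx': 392.4221702765204, 'fy': 392.4221702765204, 'cx': 261.0031986606336, 'cy': 190.62161610338669, 'rvec': array([ 2.1996308 , -2.16787247,  0.11392734]), 'tvec': array([-0.10109718,  0.58351032,  1.01602866])}
wrist {'fx': 293.44850797335044, 'fy': 293.44850797335044, 'cx': 255.31190218756066, 'cy': 190.2416487225068, 'hand_eye': array([[ 9.99999777e-01, -1.46745347e-04,  6.51251096e-04,
         1.15877361e-03],
       [-6.36170256e-05,  9.50154003e-01,  3.11780958e-01,
        -7.92258389e-02],
       [-6.64541241e-04, -3.11780930e-01,  9.50153782e-01,
         3.08303036e-02],
       [ 0.00000000e+00,  0.00000000e+00,  0.00000000e+00,
         1.00000000e+00]])}
0.15 [ 0.22212653 -0.61063302  0.40389824] [-2.57263764e+00  1.80172131e+00  2.02115625e-03] 0.08582479895402091
```

View pics/side0.png

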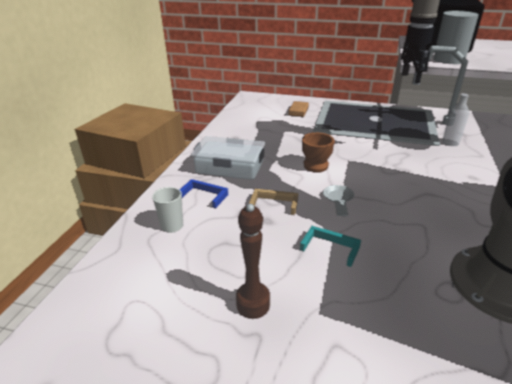

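View pics/top0.png

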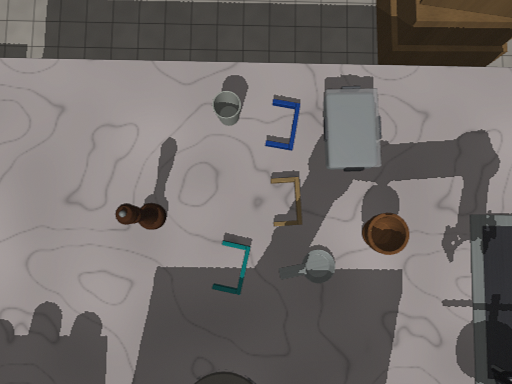

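View pics/wrist0.png

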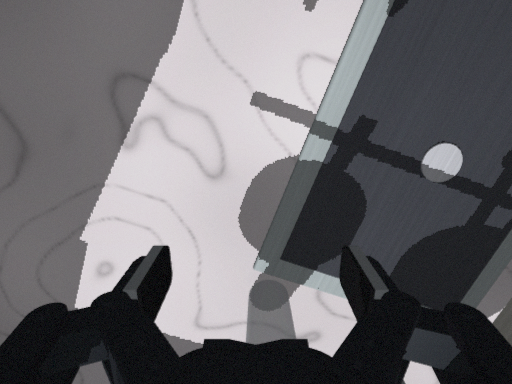

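```bash
cat > h.py <<'E'
import cv2,numpy as np
from bench import *
def ray(n,uv,z):
    c=calibration(n);R,_=cv2.Rodrigues(c['rvec']);t=c['tvec']
    uv=np.atleast_2d(uv).astype(float)
    d=np.c_[(uv[:,0]-c['cx'])/c['fx'],(uv[:,1]-c['cy'])/c['fy'],np.ones(len(uv))]@R
    o=-R.T@t
    return o+d*((z-o[2])/d[:,2])[:,None]
def proj(n,P):
    c=calibration(n);K=np.array([[c['fx'],0,c['cx']],[0,c['fy'],c['cy']],[0,0,1]])
    return cv2.projectPoints(np.atleast_2d(P).astype(float),c['rvec'],c['tvec'],K,None)[0][:,0]
E
python3 - <<'E'
from h import *
a=cv2.imread('pics/top0.png')
c1=cv2.resize(a[160:300,90:330],None,fx=3.3,fy=3.3,interpolation=cv2.INTER_CUBIC); cv2.imwrite('pics/topcrop.png',c1)
s=cv2.imread('pics/side0.png')
cv2.imwrite('pics/sidecrop.png',cv2.resize(s[165:335,180:370],None,fx=3.4,fy=3.4,interpolation=cv2.INTER_CUBIC))
hsv=cv2.cvtColor(a,cv2.COLOR_BGR2HSV)
m=((hsv[...,0]>5)&(hsv[...,0]<28)&(hsv[...,1]>90)).astype(np.uint8)
n,l,st,ce=cv2.connectedComponentsWithStats(m)
for i in range(1,n):
    if st[i,4]>30: print(st[i],ce[i])
cv2.imwrite('pics/m.png',cv2.resize(m[160:300,90:330]*255,None,fx=3.3,fy=3.3))
E
```

```text
[ 377    0  135   67 8528] [442.51547842  31.39716229]
[271 177  31  49 403] [290.60545906 199.62282878]
[116 204  50  25 861] [142.66666667 215.44134727]
[ 362  213   47   42 1495] [385.94314381 233.31772575]
```

View pics/topcrop.png

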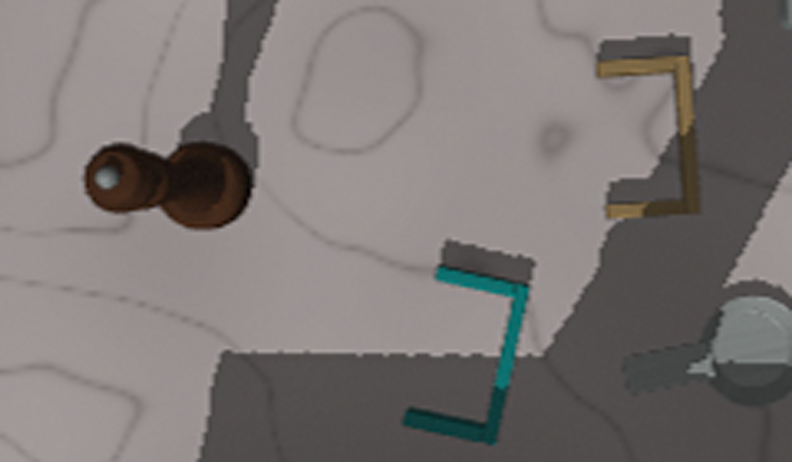

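View pics/sidecrop.png

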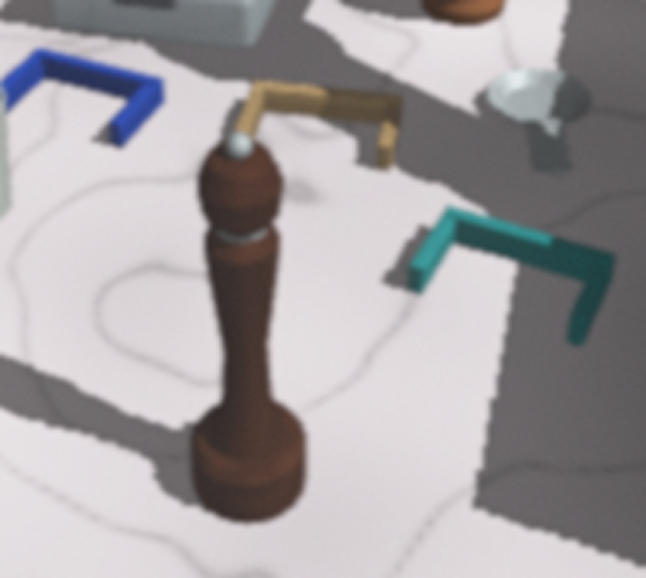

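View pics/m.png

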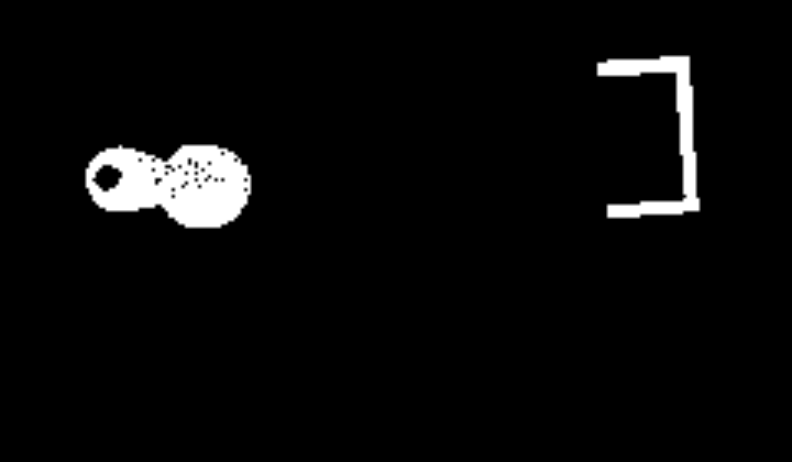

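```bash
cat >> h.py <<'E'
def mask(n,img):
    hsv=cv2.cvtColor(img,cv2.COLOR_BGR2HSV)
    return ((hsv[...,0]>5)&(hsv[...,0]<28)&(hsv[...,1]>90)).astype(np.uint8)
def bay(img):
    m=mask('top',img); l=cv2.connectedComponents(m)[1]; i=l[200,298]; v,u=np.nonzero((l==i)&(l>0))
    P=ray('top',np.c_[u,v],0.026)[:,:2]
    r=cv2.minAreaRect((P*1000).astype(np.float32)); 
    return P,np.c_[u,v],r
E
python3 - <<'E'
from h import *
a=cv2.imread('pics/top0.png')
P,uv,r=bay(a); print('rect',r)
for n in('top','side'):
    c=calibration(n);R,_=cv2.Rodrigues(c['rvec']);print(n,'cam',-R.T@c['tvec'])
# back rail line: pixels rows 183..218, u>290
k=(uv[:,1]>184)&(uv[:,1]<218)&(uv[:,0]>290)
vx,vy,x0,y0=cv2.fitLine(P[k].astype(np.float32),cv2.DIST_L2,0,1e-4,1e-4)[:,0]
print('back',vx,vy,x0,y0)
for lo,hi in((170,184),(218,230)):
    k=(uv[:,1]>lo)&(uv[:,1]<hi)&(uv[:,0]<293)
    q=cv2.fitLine(P[k].astype(np.float32),cv2.DIST_L2,0,1e-4,1e-4)[:,0]; print('side',q, 'front u',uv[k][:,0].min(), P[k][:,1].max())
b=np.array([vx,vy]); b*= np.sign(b[0])  # along back, toward +x
xin=np.array([b[1],-b[0]]); xin*=np.sign(-xin[1])
s=P@xin; y=P@b
print('xin',xin,'along-in range',s.min(),s.max(),'perp',y.min(),y.max())
# back rail median at local x=41
k=(uv[:,1]>184)&(uv[:,1]<218)&(uv[:,0]>290)
O=xin*((P[k]@xin).mean()-0.041)+b*((y.min()+y.max())/2); print('bay origin',O,'front check',s.min()-O@xin)
# mill foot
m=mask('top',a); cs,_=cv2.findContours(m,cv2.RETR_EXTERNAL,cv2.CHAIN_APPROX_NONE)
c=[c for c in cs if cv2.pointPolygonTest(c,(152,222),False)>0][0][:,0]
c=c[c[:,0]>=146]
for z in(0.,.034):
    Q=ray('top',c,z)[:,:2]; k=Q
    A=np.c_[2*k,np.ones(len(k))]; x=np.linalg.lstsq(A,(k**2).sum(1),rcond=None)[0]
    print('mill circ',z,x[:2],np.sqrt(x[2]+x[:2]@x[:2]))
s=cv2.imread('pics/side0.png'); g=((s.max(2)<110)&(s[...,2]>s[...,0]*1.25)).astype(np.uint8)
l=cv2.connectedComponents(g)[1]; v,u=np.nonzero(l==l[300,253])
print('side bottom',v.max(),u[v==v.max()].mean())
for vv in(295,300,305): print(vv,u[v==vv].min(),u[v==vv].max())
print('bottom ray',ray('side',[u[v==v.max()].mean(),v.max()+.5],0))
E
```

```text
rect ((558.6868286132812, -159.96969604492188), (126.17788696289062, 73.77262878417969), 4.633725166320801)
top cam [ 0.49287263 -0.07663211  1.06499919]
side cam [0.34910668 0.70382576 0.63715019]
back 0.99768364 0.06802473 0.56048197 -0.19035096
side [ 0.08439393 -0.9964325   0.6148009  -0.14684567] front u 271 -0.1188369598794842
side [ 0.09590106 -0.9953909   0.4999357  -0.15190792] front u 274 -0.1280859414046557
xin [ 0.06802473 -0.99768364] along-in range 0.16004339906332585 0.2340091673050065 perp 0.48325863659097656 0.6096849345966423
bay origin [ 0.55792908 -0.14942984] front check -0.026993287958471474
mill circ 0.0 [0.51405197 0.19942536] 0.03358064862593542
mill circ 0.034 [0.51337582 0.19061225] 0.03250858954408926
side bottom 317 254.0
295 237 268
300 238 268
305 241 268
bottom ray [[0.50211969 0.22536542 0.        ]]
```

```bash
cat >> h.py <<'E'
from scipy.spatial.transform import Rotation as Ro
MILL=np.array([.5135,.194]); BAY=np.array([.558,-.1495]); XIN=np.array([.08,-.9968])
def orient(d,phi):
    d=np.r_[np.array(d)/np.linalg.norm(d),0]; Z=np.array([0,0,1.])
    z=np.cos(phi)*d-np.sin(phi)*Z; y=-np.sin(phi)*d-np.cos(phi)*Z; x=np.cross(y,z)
    return np.c_[x,y,z]
def tcp(tip,R,L=.173): return np.asarray(tip)-L*R[:,2]
E
python3 - <<'E'
from h import *
d=BAY-MILL; d/=np.linalg.norm(d)
for ph in(30,35,40,45):
    R=orient(d,np.deg2rad(ph)); rv=Ro.from_matrix(R).as_rotvec()
    print(ph,R[:,0].round(2))
    for s,z in((-.1,.35),(-.1,.014),(0,.014),(.15,.014),(.36,.014)):
        p=tcp(np.r_[MILL+d*(s-.025),z],R)
        q=solve_ik(p,rv); print(s,z,p.round(3),None if q is None else np.round(q,2))
print(solve_ik([.222,-.611,.6],current_ee_rot()))
E
```

```text
30 [-0.99 -0.13 -0.  ]
-0.1 0.35 [0.478 0.467 0.436] [-1.13  0.65  0.25  1.28  0.6   1.97  2.42]
-0.1 0.014 [0.478 0.467 0.1  ] [-0.53  1.14 -0.76  1.39  1.05  1.99  1.75]
0 0.014 [0.491 0.367 0.1  ] [-0.38  1.07 -0.76  1.59  1.09  1.91  1.73]
0.15 0.014 [0.51  0.219 0.1  ] [-0.02  1.1  -0.96  1.81  1.31  1.96  1.71]
0.36 0.014 [0.537 0.01  0.1  ] [ 0.23  0.93 -0.76  1.98  1.47  1.67  1.87]
35 [-0.99 -0.13  0.  ]
-0.1 0.35 [0.479 0.459 0.449] [-0.99  0.6   0.05  1.28  0.63  1.98  2.36]
-0.1 0.014 [0.479 0.459 0.113] [-0.51  1.09 -0.76  1.43  1.02  1.91  1.75]
0 0.014 [0.492 0.359 0.113] [-0.25  1.12 -0.96  1.62  1.18  1.96  1.69]
0.15 0.014 [0.511 0.211 0.113] [ 0.01  1.04 -0.96  1.83  1.28  1.86  1.74]
0.36 0.014 [0.538 0.002 0.113] [ 0.4   0.99 -0.96  1.99  1.53  1.74  1.92]
40 [-0.99 -0.13  0.  ]
-0.1 0.35 [0.48  0.449 0.461] [-0.85  0.56 -0.16  1.29  0.65  1.98  2.3 ]
-0.1 0.014 [0.48  0.449 0.125] [-0.38  1.13 -0.96  1.47  1.11  1.95  1.7 ]
0 0.014 [0.493 0.35  0.125] [-0.22  1.06 -0.96  1.65  1.14  1.87  1.71]
0.15 0.014 [0.513 0.201 0.125] [ 0.15  1.13 -1.16  1.85  1.36  1.95  1.74]
0.36 0.014 [ 0.54  -0.007  0.125] [ 0.43  0.93 -0.96  2.    1.48  1.63  1.96]
45 [-0.99 -0.13  0.  ]
-0.1 0.35 [0.482 0.439 0.472] [-0.7   0.54 -0.36  1.29  0.66  1.97  2.25]
-0.1 0.014 [0.482 0.439 0.136] [-0.35  1.08 -0.96  1.51  1.08  1.85  1.71]
0 0.014 [0.495 0.34  0.136] [-0.09  1.15 -1.16  1.68  1.24  1.93  1.68]
0.15 0.014 [0.514 0.191 0.136] [ 0.19  1.08 -1.16  1.88  1.32  1.84  1.77]
0.36 0.014 [ 0.541 -0.017  0.136] [ 0.59  1.03 -1.16  2.    1.54  1.72  2.01]
[ 1.11669391  0.33580945  0.05798292  1.20668629 -0.01908784  1.60112242
 -0.05101364]
```

```bash
python3 - <<'E'
from h import *
d=BAY-MILL; d/=np.linalg.norm(d); R=orient(d,np.deg2rad(40)); rv=Ro.from_matrix(R).as_rotvec()
move_to([.222,-.611,.58],current_ee_rot()); command_gripper(.04)
move_to(tcp(np.r_[MILL+d*(-.125),.32],R),rv); print(current_time(),current_position())
move_straight(tcp(np.r_[MILL+d*(-.125),.014],R),vel=.15)
print(current_time(),current_position(),current_qpos().round(2),current_finger_gap(),current_ft_force())
for n in("side","top","wrist"): cv2.imwrite(f"pics/{n}1.png",cv2.cvtColor(get_image(n),cv2.COLOR_RGB2BGR))
cv2.imwrite('pics/c1.png',np.hstack([cv2.resize(cv2.imread(f'pics/{n}1.png'),(400,300)) for n in('side','top')]))
E
```

```text
4.825 [0.48131352 0.44846592 0.43138202]
7.0167 [0.48061806 0.44960299 0.12598137] [-0.74  0.92 -0.33  1.48  0.74  1.61  1.92] 0.0402689095998457 [ 0.33135965 -0.33301265 -0.1886992 ]
```

View pics/c1.png

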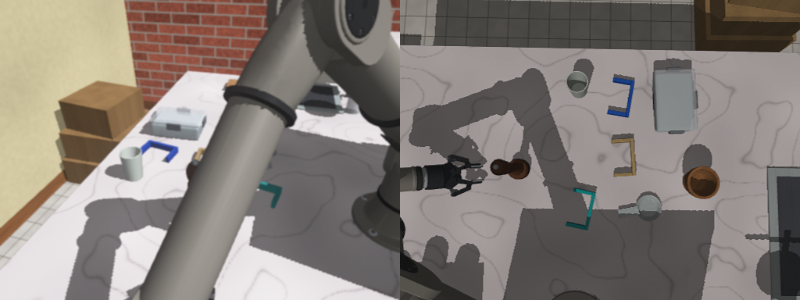

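View pics/wrist1.png

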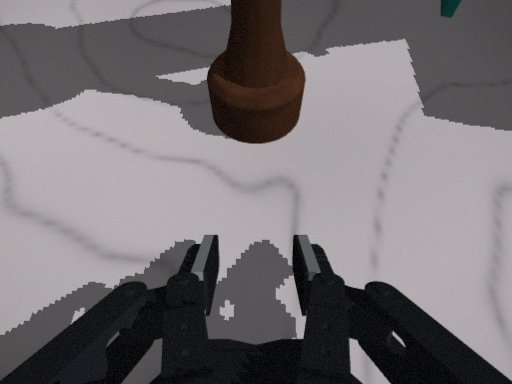

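```bash
python3 - <<'E'
from h import *
d=BAY-MILL; d/=np.linalg.norm(d); D=np.r_[d,0]
p0=current_position()
r=move_straight(p0+D*.07,vel=.08)
p=current_position()
r=move_straight(p+D*.05,vel=.02,max_force=1.2); print(r,current_position()@D-p0@D,current_ft_force())
p=current_position()
r=move_straight(p+D*.1,vel=.04,max_force=15); print(r,current_position()@D-p0@D,current_ft_force(),current_position(),current_time())
for n in("top","wrist"): cv2.imwrite(f"pics/{n}2.png",cv2.cvtColor(get_image(n),cv2.COLOR_RGB2BGR))
cv2.imwrite('pics/c2.png',np.hstack([cv2.resize(cv2.imread(f'pics/{n}2.png'),(400,300)) for n in('wrist','top')]))
E
```

```text
True 0.09001847934921953 [ 0.01903215 -0.66375206  1.01445406]
False 0.18989060652793394 [-0.47741661  0.89500814 -1.07544121] [0.50477588 0.26115569 0.12536989] 12.05
```

View pics/c2.png

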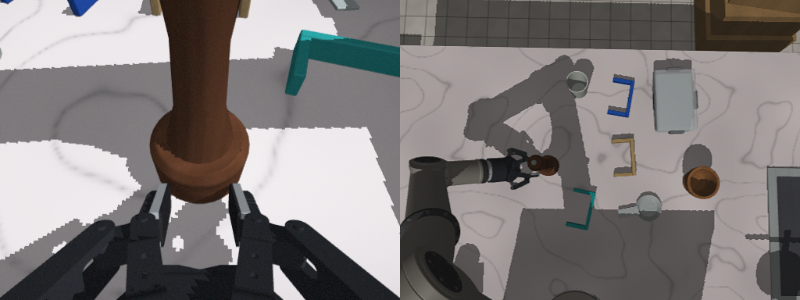

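```bash
cat >> h.py <<'E'
def mill(img):
    m=mask('top',img); n,l,st,ce=cv2.connectedComponentsWithStats(m)
    c=None
    for i in range(1,n):
        x,y,w,h,A=st[i]
        if A>250 and 170<ce[i][1]<235 and 130<ce[i][0]<340 and i!=l[200,298]: c=i
    cs,_=cv2.findContours((l==c).astype(np.uint8),cv2.RETR_EXTERNAL,cv2.CHAIN_APPROX_NONE)
    c=cs[0][:,0]; umax=c[:,0].max(); k=c[c[:,0]>umax-12]
    out=[]
    for z in(0.,.034):
        k2=ray('top',k,z)[:,:2]
        x=np.linalg.lstsq(np.c_[2*k2,np.ones(len(k2))],(k2**2).sum(1),rcond=None)[0]; out.append(np.r_[x[:2],np.sqrt(x[2]+x[:2]@x[:2])])
    return umax,out
E
python3 - <<'E'
from h import *
a=cv2.imread('pics/top2.png'); print(mill(cv2.imread('pics/top0.png')),mill(a))
d=BAY-MILL; d/=np.linalg.norm(d); print(d)
P=current_position(); R=Ro.from_rotvec(current_ee_rot()).as_matrix(); tip=P+.173*R[:,2]; print('tip',tip,(tip[:2]-MILL)@d,(tip[:2]-MILL)@[-d[1],d[0]])
cv2.imwrite('pics/t2.png',cv2.resize(a[150:280,150:330],None,fx=4,fy=4,interpolation=cv2.INTER_CUBIC))
E
```

```text
(np.int32(165), [array([0.51380504, 0.19742176, 0.03218695]), array([0.51313678, 0.18867261, 0.03115939])]) (np.int32(202), [array([0.52673573, 0.09797398, 0.03247236]), array([0.52565465, 0.0923997 , 0.03143568])])
[ 0.12847516 -0.99171273]
tip [0.52171448 0.12972284 0.01413757] 0.0647998391248578 -0.00011160946277766245
```

View pics/t2.png

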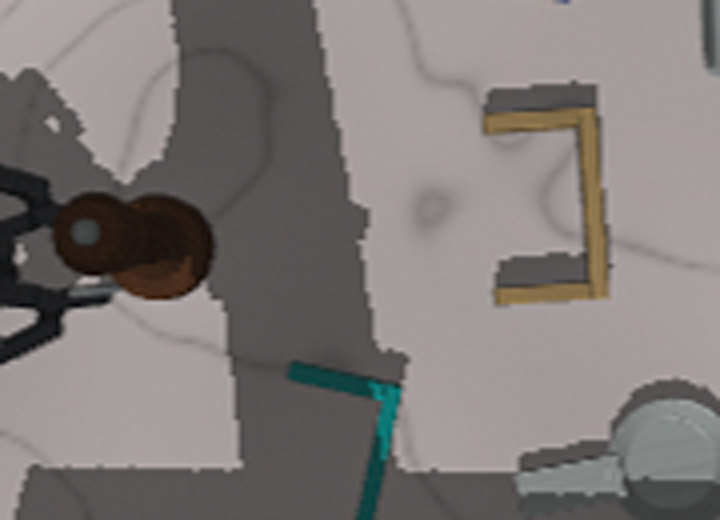

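```bash
python3 - <<'E'
from h import *
d=BAY-MILL; d/=np.linalg.norm(d); D=np.r_[d,0]
p=current_position()
r=move_straight(p+D*.215,vel=.045,max_force=15); print(r,(current_position()-p)@D,current_ft_force(),current_position(),current_time(),current_qpos().round(2))
for n in("top","wrist","side"): cv2.imwrite(f"pics/{n}3.png",cv2.cvtColor(get_image(n),cv2.COLOR_RGB2BGR))
a=cv2.imread('pics/top3.png')
cv2.imwrite('pics/c3.png',np.hstack([cv2.resize(cv2.imread('pics/wrist3.png'),(400,300)),cv2.resize(a[145:257,215:365],(400,300),interpolation=cv2.INTER_CUBIC)]))
E
```

```text
False 0.2149348791746616 [ 0.52264141  1.06501882 -1.80392138] [0.53240724 0.0479831  0.12537579] 17.075 [-0.28  0.69 -0.15  1.99  1.07  1.14  2.04]
```

View pics/c3.png

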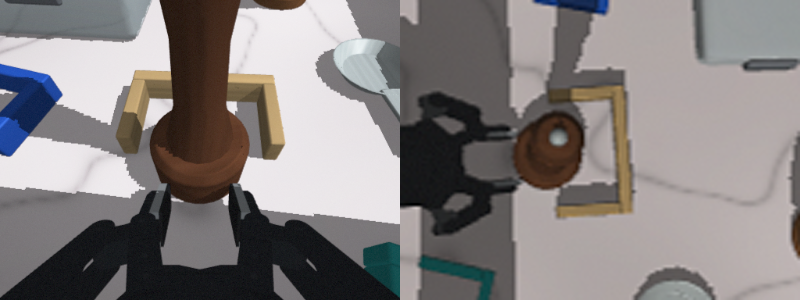

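View pics/top3.png

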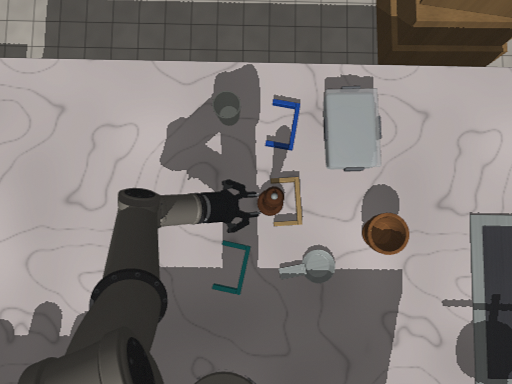

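```bash
python3 - <<'E'
from h import *
d=BAY-MILL; d/=np.linalg.norm(d); D=np.r_[d,0]
p=current_position()
r=move_straight(p+D*.042,vel=.02,max_force=6); print(r,(current_position()-p)@D,current_ft_force(),current_position(),current_time())
for n in("top","wrist","side"): cv2.imwrite(f"pics/{n}4.png",cv2.cvtColor(get_image(n),cv2.COLOR_RGB2BGR))
a=cv2.imread('pics/top4.png')
cv2.imwrite('pics/c4.png',np.hstack([cv2.resize(cv2.imread('pics/wrist4.png'),(400,300)),cv2.resize(a[145:257,215:365],(400,300),interpolation=cv2.INTER_CUBIC)]))
E
```

```text
True 0.03433628241377065 [-0.22257141  0.52198933  0.53909985] [0.53683419 0.01389058 0.12503065] 18.8
```

View pics/c4.png

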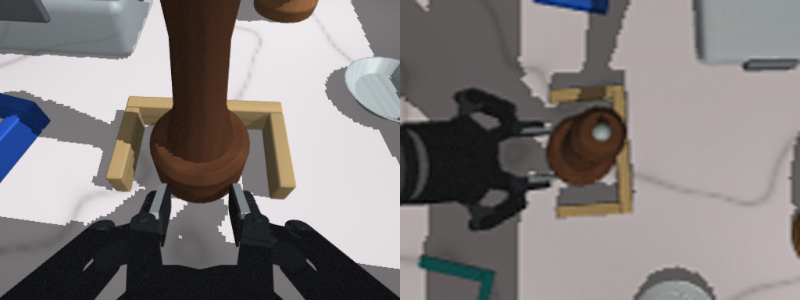

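```bash
python3 - <<'E'
from h import *
d=BAY-MILL; d/=np.linalg.norm(d); D=np.r_[d,0]
p=current_position()
move_straight(p-D*.09,vel=.06); print(current_ft_force(),current_position(),current_time())
for n in("top","wrist","side"): cv2.imwrite(f"pics/{n}5.png",cv2.cvtColor(get_image(n),cv2.COLOR_RGB2BGR))
a=cv2.imread('pics/top5.png'); s=cv2.imread('pics/side5.png')
cv2.imwrite('pics/c5.png',np.vstack([np.hstack([cv2.resize(cv2.imread('pics/wrist5.png'),(400,300)),cv2.resize(a[145:257,215:365],(400,300),interpolation=cv2.INTER_CUBIC)]),np.hstack([cv2.resize(s,(400,300)),cv2.resize(s[120:240,220:380],(400,300),interpolation=cv2.INTER_CUBIC)])]))
E
```

```text
[0.65056736 0.55528836 0.27514644] [0.52515648 0.10272293 0.12461922] 20.5917
```

View pics/c5.png

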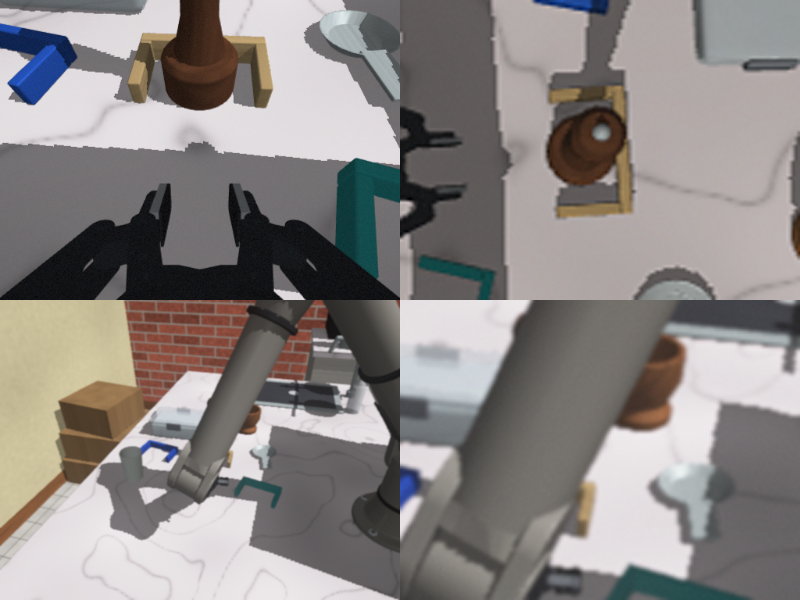

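```bash
python3 - <<'E'
from h import *
w=cv2.imread('pics/wrist5.png'); cv2.imwrite('pics/w5.png',cv2.resize(w[20:150,150:370],None,fx=3.6,fy=3.6,interpolation=cv2.INTER_CUBIC))
E
```

```text
(no output)
```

View pics/w5.png

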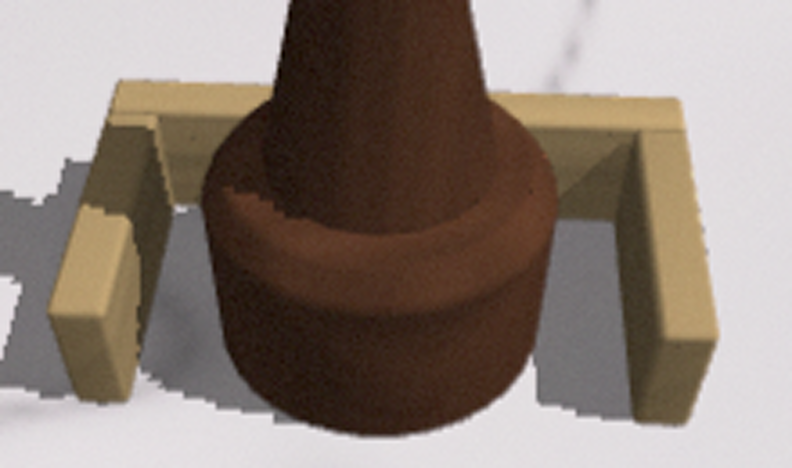

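```bash
python3 - <<'E'
from h import *
c=calibration('wrist');H=c['hand_eye'];R=Ro.from_rotvec(current_ee_rot()).as_matrix();p=current_position()
def W(cr,z=0):
    u,v=np.array(cr)/3.6+[150,20]-.36
    d=R@H[:3,:3]@[(u-c['cx'])/c['fx'],(v-c['cy'])/c['fy'],1]; o=p+R@H[:3,3]
    return (o+d*(z-o[2])/d[2])[:2]
L,Rr=W((130,402)),W((638,420)); F=W((380,437)); B1,B2=W((190,207)),W((610,220))
print(L,Rr,np.linalg.norm(L-Rr),F,B1,B2)
y=(Rr-L); y/=np.linalg.norm(y); x=np.array([y[1],-y[0]]); x*=np.sign(-x[1])
O=(L+Rr)/2+x*.029; print('bay',O,x, 'back x',(B1-O)@x,(B2-O)@x)
v=F-(p+R@H[:3,3])[:2]; v/=np.linalg.norm(v)
M=F+.035*v; print('mill',M,'in bay',(M-O)@x,(M-O)@y)
E
```

```text
[ 0.60656367 -0.11929929] [ 0.50066474 -0.12834246] 0.10628434040574919 [ 0.55324462 -0.11667204] [ 0.60819008 -0.18280144] [ 0.50749014 -0.19147236]
bay [ 0.55608166 -0.15271571] [ 0.08508472 -0.99637372] back x 0.03441025939412137 0.03448171301901548
mill [ 0.55770553 -0.1513866 ] in bay -0.0011861276896394373 -0.0017310671641361179
```

```bash
python3 - <<'E'
from h import *
a=cv2.imread('pics/top0.png');b=cv2.imread('pics/top5.png')
for n,(x0,y0,x1,y1) in dict(casserole=(322,88,382,170),mortar=(360,208,412,258),spoon=(280,246,338,284),cup=(212,90,243,122)).items():
    A=cv2.Canny(a[y0:y1,x0:x1],60,140).astype(np.float32);B=cv2.Canny(b[y0:y1,x0:x1],60,140).astype(np.float32)
    print(n,cv2.phaseCorrelate(A,B))
dwell(.5);print(current_qvel().max(),current_time());hand_in()
E
```

```text
casserole ((-0.2662604256883121, 0.008443950162885017), 0.4213191579889368)
mortar ((0.11124573903290624, -0.27199901562844886), 0.9927917842511778)
spoon ((-0.3121958075077309, -0.27491372063303743), 0.5080833546320598)
cup ((-0.5092476202807852, 0.45368587116076853), 0.904918875079602)
0.0024463102307240524 21.2417
the job is handed in; nothing more can be done
```

I pushed the mill into the wooden bay and handed the job in at about 21 s. Of the three bay shapes in the top view – blue (285,122), teal (235,268) and wood (290,200) – I used the wood one.

**How:** I held the tool at 40° below level with the fingers 40 mm apart, and pushed at about 22 mm height on the foot. The straight slide toward the back rail stopped on the force limit at 34 mm, where I expected about 33 mm. I then backed the gripper off 90 mm.

**Final checks:**
- **Position:** the wrist picture puts the mill at about x = −1 mm, y = −2 mm in the bay frame, within the limits. It looked upright in all the pictures.
- **Gripper:** it was clear of the mill and still when I handed in.
- **Bystanders:** between the first and last top pictures they shifted by 0.7 px (about 2 mm) or less. The casserole and spoon rest matches were weaker because shadows moved across them.

**Gaps:**
- My two estimates of the bay's origin, from the top and wrist pictures, differed by about 3–4 mm. The verdict rests on the wrist picture.
- The arm blocked the side camera at the end, so I had no side view of the final position.

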